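# Top up the nut feeder from a pouring cup

## Robot

A 7-joint arm with a two-finger parallel gripper is mounted at the origin on the work surface. World frame = base frame: x ahead of the robot, y to its left, z up, the work surface at z = 0. Lengths are in m, angles in rad, forces in N, time in s.
With the tool pointing down it reaches from about 0.4 to 0.85 m from the base axis. Payload 6.9 kg.
Tool frame: the origin (TCP) lies at the very end of the fingers, on their centre line; the grasp point (between the pads) lies 19 mm behind it; z points along the fingers, y is the line along which they close (so a half turn about z gives the same grasp; the last joint's range is limited). The gripper opens to 85 mm and grips with 20 to 120 N. Pads are 22 mm wide; open, the fingers measure 114 mm over their backs; the gripper's body (76 mm by 85 mm) begins 54 mm behind the grasp point. The pads swing forward as they close: fully open they stand 13 mm farther back than shut.
Start: joints at [-1.089, 0.507, -0.238, 1.5, 0.126, 1.149, -0.155], TCP at [0.229, 0.581, 0.198] pointing down, gripper open.
Joint ranges: [-3.08, 3.08], [-0.24, 2.05], [-1.43, 1.35], [0, 2.5], [-1.52, 4.66], [0.17, 1.96], [-2.89, 2.89]. Speed limits (rad/s): [2.39, 2.39, 3.14, 3.14, 3.14, 3.14, 3.14].

## Interface

Orientations are given as a unit quaternion [w, x, y, z].
In Python, from bench import ctrl gives the robot as it stands.
- The arm moves only by the tool jog_arm, never from a script. Its argument "plan" is text: rows parted by semicolons, each of 6 numbers parted by spaces: the shift along the tool's x, y, z in mm, then the turn, a rotation vector about the tool's x, y, z in rad. In form: x y z ax ay az; .... A call has 1 to 10 rows; each row shifts and turns the commanded pose from where the row before left it, along the tool's axes as they then stand; what a row does not reach is not made up. A row lasts 1/8 s, in which the tool goes at most 62.5 mm and 10.7 degrees, less where a joint would pass 70% of its speed; a pose out of reach is approached as far as the arm can. A call with a gripper value outside its range is refused whole. "claw" is the finger opening in mm, from 0 to 85.4, set as the call begins (left out, the last holds). The fingers move at their own pace and stop on an object; "squeeze" is the grip in N (left out, the last holds). Time passes only in rows, so rows that do not move let the fingers close. It gives the time, the measured TCP pose, the force, the opening and the grip force at its end, in the units of the state.
- ctrl.get_obs(): the state, without advancing time (a new reading comes with each control period).
- ctrl.camera(name): name is "side" or "top"; returns (picture, depth): 420x560x3 uint8, blue, green, red; 420x560 float32, m along the optical axis (not along the pixel's ray), 0 where there is no reading.
- ctrl.calibration(name): a dict with "fx", "fy", "cx", "cy" (pixels), "R" (3x3) and "t" (3): a world point X has camera coordinates R X + t. Camera axes: x right, y down, z forward; pixel columns grow to the right and rows downward; lengths in m; the calibration is good to about 2 mm. A picture is of the moment at which its call begins. calibration takes no time and is no camera call.
- ctrl.close_job(): hands the job in; it is judged then, once.
The state is a dict: "t": time; "qpos": joint angles; "qd": joint speeds; "joint_torque": joint torques, N m; "position": TCP position; "tcp_rot": TCP orientation; "contact_force": force on the tool from outside, world axes, zero at the start; "moment": the same for the moment, N m; "gripper_width": finger opening in m; "grasp_force": force on a finger pad.
Only numpy, scipy, OpenCV 4.12 (cv2) and the standard library are available. Lean on these libraries where they do the work, as an engineer would, in place of code of your own. Each camera call takes 0.05 s, during which the arm holds its last target. There are 200 camera calls.

## Task

Top up the vibratory feeder: take the blue cup of weld nuts, tilt it steeply enough that its lip goes down inside the bowl below the rim with the nuts still in the cup, then tip all six nuts into the bowl. Stand the empty cup upright on the bench again, clear of the feeder, and swing the amber cover fully shut over the bowl. Leave the yellow cup, the hammer and the bracket where they are.

Things in the scene. Friction and masses are not known exactly. Their poses are not given: they have to be found in the camera images.
- feeder: Fixed vibratory bowl feeder: grey base, blue drive, round steel bowl on top. Origin on the bench under the bowl's centre, z up. Bowl: outer diameter 200 mm, wall 4 mm, inner radius 95 mm, inner floor 85 mm and rim 160 mm above the bench. In its frame the cover's post stands at y = -126 mm. The bowl's +y and +x sides are free to pour over.
- bowl_rim (a point): Centre of the bowl's mouth, at rim height (160 mm above the bench).
- cover (a joint): Angle of the amber cover about its upright post, rad. 0 = fully shut over the bowl (a stop); grows as it opens, clockwise seen from above (from the feeder's +y through +x towards -y), up to 2.7. Starts open, 1.9 to 2.5; stays where it is left; about 1 N at the knob moves it. Clear disc, 208 mm in diameter, 5 mm thick, underside 165 mm above the bench.
- cover_knob (a point): The black upright round knob in the middle of the cover: 22 mm in diameter, 36 mm tall, standing on a 4 mm collar; its top lies 210 mm above the bench. This point is on its axis, 195 mm above the bench. It circles the pivot at 126 mm.
- bowl_floor (a point): Centre of the bowl's inner floor, 85 mm above the bench. A 12 mm wide spiral ledge runs round the inside of the wall, 96 to 133 mm above the bench.
- track_end (a point): Outer end of the steel discharge track, 24 mm wide, that runs outside the bowl along the feeder's y at x = -112 mm, from y = 0 to this end at y = -150 mm; top 152 mm above the bench, on a bracket.
- cover_pivot (a point): On the axis of the cover's upright post, 165 mm above the bench.
- cup: Blue plastic pouring cup, loose, 120 g plus six nuts. Origin on its underside, z up; the pouring lip points to its -x. Flat parallel sides, 62 mm across (y = -31 to 31), walls 3 mm, floor 4 mm. Side outline in x-z, mm: base (-24, 0) to (36, 0), upright back to (36, 85), front wall leaning out 35 degrees from (-24, 0) to the lip at (-79, 78); straight top edge from lip to back.
- cup_lip (a point): Middle of the blue cup's pouring lip: 77 mm towards -x and 78 mm up in its frame. Tilted forward 55 degrees the front wall is level; the nuts slide down it once it falls 13 to 20 degrees towards the lip, and all run out by 85 to 95 degrees of tilt.
- cup_grip (a point): A good place to grip the blue cup across its two flat sides: on its middle plane, 5 mm towards +x and 62 mm up in its frame (the top edge is 21 mm above it, the back wall 31 mm behind it).
- cup_mid (a point): Middle of the blue cup's inside: 15 mm towards -x and 40 mm up in its frame.
- cup_y: Empty yellow cup of the same shape and size, loose; same axes. To be left alone.
- hammer: Hammer with a wooden handle, 260 mm long, lying on the bench; to be left alone.
- bracket: Dark steel angle bracket, 100 x 60 mm foot and 96 mm high, loose on the bench; origin under the centre of its foot. To be left alone.
- nut0: Hexagonal steel weld nut, 22 mm across flats and 11 mm thick, loose in the blue cup at the start; origin at the centre of one face.
- nut1: Hexagonal steel weld nut, 22 mm across flats and 11 mm thick, loose in the blue cup at the start; origin at the centre of one face.
- nut2: Hexagonal steel weld nut, 22 mm across flats and 11 mm thick, loose in the blue cup at the start; origin at the centre of one face.
- nut3: Hexagonal steel weld nut, 22 mm across flats and 11 mm thick, loose in the blue cup at the start; origin at the centre of one face.
- nut4: Hexagonal steel weld nut, 22 mm across flats and 11 mm thick, loose in the blue cup at the start; origin at the centre of one face.
- nut5: Hexagonal steel weld nut, 22 mm across flats and 11 mm thick, loose in the blue cup at the start; origin at the centre of one face.

How it is judged:
By the outcome, as a careful person would: the job done as asked, in the order asked, and still so for the second after the job is handed in, with the robot touching nothing.
It also fails if it takes over 69 s, if anything falls off the work surface, if the arm or the gripper's body presses on something with over 40 N, if the wrist force passes 120 N, or if a joint passes its speed limit or range.

## Working session

There is one attempt and no reset: what is moved stays moved. The work goes in short steps, Python scripts to look and compute and a tool call to move; the robot and the scene stay as the last step left them, time stands still between calls to the robot, and variables do not carry over. Pictures are saved under pics/ and viewed, at most 10 in all, crops included, and the job is handed in when it is done.

Besides the shell and the picture viewer there is one more tool, called after "Request:" by a JSON object that holds its "name" and its "arguments". jog_arm: Moves the arm, as the interface text tells. Its arguments: {"type":"object","properties":{"plan":{"type":"string"},"claw":{"type":"number"},"squeeze":{"type":"number"}},"required":["plan"]}

```bash
ls; mkdir -p pics
python3 - <<'E'
from bench import ctrl
import cv2,numpy as np
o=ctrl.get_obs();print({k:np.round(v,3).tolist() for k,v in o.items()})
for n in("top","side"):
    p,d=ctrl.camera(n);cv2.imwrite(f"pics/{n}0.png",p);np.savez(f"pics/{n}0.npz",p=p,d=d)
    c=ctrl.calibration(n);print(n,c)
E
```

```text
pics
{'t': 0.0, 'qpos': [-1.09, 0.508, -0.238, 1.501, 0.126, 1.149, -0.155], 'qd': [0.002, 0.001, 0.001, -0.001, -0.0, -0.001, 0.0], 'joint_torque': [0.0, -62.06, -2.187, -24.965, 0.013, 0.012, -0.0], 'position': [0.229, 0.581, 0.198], 'tcp_rot': [-0.0, 0.187, 0.982, -0.001], 'contact_force': [0.23, 0.13, -0.223], 'moment': [0.048, -0.036, -0.018], 'grasp_force': 0.0, 'gripper_width': 0.085}
top {'fx': 388.4280323791842, 'fy': 388.4280323791842, 'cx': 277.37842837167034, 'cy': 208.20135634145427, 'R': array([[-3.99451648e-04, -9.99964892e-01,  8.36990880e-03],
       [-9.90408965e-01, -7.60832736e-04, -1.38164769e-01],
       [ 1.38166287e-01, -8.34482285e-03, -9.90373890e-01]]), 't': array([0.08576392, 0.57632031, 0.88080137])}
side {'fx': 535.5450532454624, 'fy': 535.5450532454624, 'cx': 280.4192795587239, 'cy': 207.02543171205662, 'R': array([[-0.99737402, -0.07201584,  0.00766687],
       [-0.05929204,  0.75116516, -0.65744609],
       [ 0.04158744, -0.65617423, -0.75346258]]), 't': array([0.5771298 , 0.04946124, 1.58870682])}
```

View pics/top0.png

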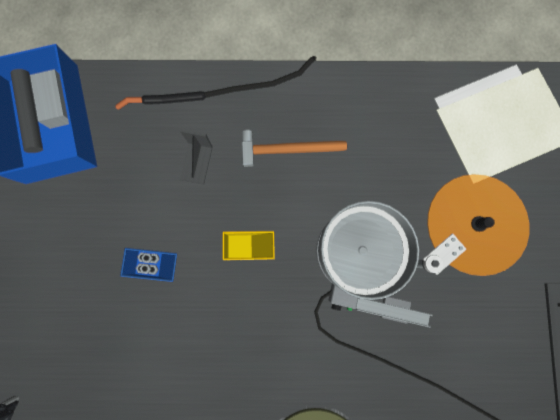

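View pics/side0.png

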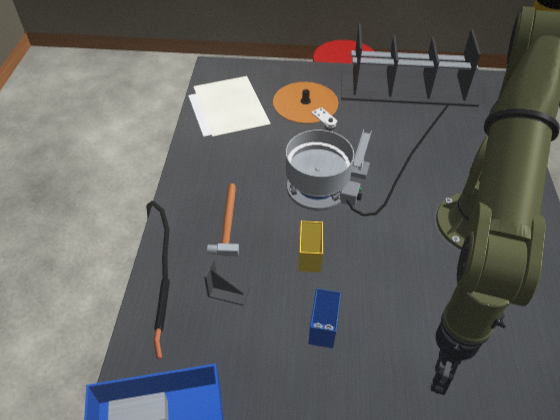

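```bash
cat > h.py <<'E'
import numpy as np,cv2
from bench import ctrl
def cloud(d,n):
    c=ctrl.calibration(n);v,u=np.indices(d.shape)
    P=np.stack([(u-c['cx'])/c['fx']*d,(v-c['cy'])/c['fy']*d,d],-1)-c['t']
    W=P@c['R']; W[d==0]=np.nan
    return W
def mask(p,h0,h1,s=120,v=40):
    return cv2.inRange(cv2.cvtColor(p,cv2.COLOR_BGR2HSV),(h0,s,v),(h1,255,255))>0
E
python3 - <<'E'
from h import *
for n in("top","side"):
    z=np.load(f"pics/{n}0.npz");p,d=z['p'],z['d'];W=cloud(d,n)
    for nm,h in(("blue",(105,130)),("yellow",(22,35)),("amber",(8,20))):
        m=mask(p,*h)
        X=W[m];X=X[~np.isnan(X[:,0])]
        if nm=="blue": X=X[(abs(X[:,1]-.35)<.2)&(abs(X[:,0]-.45)<.12)]
        if nm=="amber": X=X[X[:,2]>.12]
        if nm!="amber":
            for lo,hi in((.066,.1),(.0,.02),(.02,.045),(.045,.066)):
                Y=X[(X[:,2]>lo)&(X[:,2]<hi)]
                if len(Y)>4: 
                    r=cv2.minAreaRect((Y[:,:2]*1000).astype(np.float32));print(n,nm,lo,len(Y),np.round(cv2.boxPoints(r)).tolist(),np.round(Y.mean(0),3))
        else: print(n,nm,len(X),np.nanmedian(X,0),cv2.minEnclosingCircle((X[:,:2]*1000).astype(np.float32)))
    # bowl rim z .15-.163
    B=W.reshape(-1,3);B=B[(abs(B[:,2]-.158)<.006)&(abs(B[:,1]+.08)<.3)&(abs(B[:,0]-.5)<.25)]
    np.save(f"pics/rim{n}.npy",B);
    m=~mask(p,8,20).reshape(-1)
    C=W.reshape(-1,3);C=C[m&(abs(C[:,2]-.157)<.006)&(C[:,0]>.3)&(C[:,0]<.7)]
    # robust circle
    rng=np.random.default_rng(0);best=(0,)
    for _ in range(3000):
        a=C[rng.choice(len(C),3,False),:2];A=np.c_[2*a,np.ones(3)]
        try:s=np.linalg.solve(A,(a**2).sum(1))
        except Exception:continue
        r2=s[2]+s[0]**2+s[1]**2
        if r2<=0 or abs(r2**.5-.098)>.005:continue
        k=(abs(np.hypot(*(C[:,:2]-s[:2]).T)-r2**.5)<.003).sum()
        if k>best[0]:best=(k,s[:2],r2**.5)
    print(n,"bowl",len(C),best)
E
```

```text
top blue 0.066 423 [[407.0, 317.0], [470.0, 310.0], [482.0, 426.0], [420.0, 433.0]] [0.445 0.375 0.079]
top blue 0.0 277 [[414.0, 360.0], [469.0, 354.0], [481.0, 458.0], [427.0, 464.0]] [0.445 0.392 0.007]
top blue 0.02 227 [[413.0, 342.0], [468.0, 336.0], [477.0, 423.0], [422.0, 429.0]] [0.442 0.385 0.033]
top blue 0.045 210 [[411.0, 328.0], [466.0, 322.0], [477.0, 423.0], [423.0, 430.0]] [0.44  0.376 0.056]
top yellow 0.066 390 [[456.0, 207.0], [457.0, 94.0], [519.0, 94.0], [519.0, 208.0]] [0.487 0.14  0.079]
top yellow 0.0 624 [[455.0, 221.0], [455.0, 94.0], [525.0, 94.0], [525.0, 221.0]] [0.489 0.172 0.005]
top yellow 0.02 232 [[461.0, 206.0], [462.0, 119.0], [516.0, 120.0], [515.0, 206.0]] [0.49  0.146 0.033]
top yellow 0.045 195 [[461.0, 206.0], [461.0, 105.0], [516.0, 105.0], [516.0, 207.0]] [0.491 0.129 0.056]
top amber 7288 [ 0.5302604  -0.32538505  0.16878011] ((526.231689453125, -321.66204833984375), 104.60537719726562)
top bowl 827 (np.int64(759), array([ 0.47523891, -0.10066444]), np.float64(0.09760265953666808))
side blue 0.066 427 [[405.0, 318.0], [468.0, 311.0], [480.
[... 291 characters left out ...]
[466.0, 317.0], [480.0, 428.0], [420.0, 435.0]] [0.442 0.364 0.055]
side yellow 0.066 342 [[454.0, 214.0], [456.0, 91.0], [518.0, 92.0], [516.0, 215.0]] [0.486 0.154 0.078]
side yellow 0.0 183 [[455.0, 212.0], [461.0, 27.0], [518.0, 29.0], [513.0, 214.0]] [0.485 0.165 0.013]
side yellow 0.02 326 [[455.0, 212.0], [458.0, 117.0], [517.0, 119.0], [514.0, 214.0]] [0.485 0.158 0.033]
side yellow 0.045 290 [[455.0, 212.0], [458.0, 99.0], [518.0, 100.0], [514.0, 214.0]] [0.484 0.152 0.056]
side amber 1815 [ 0.5338908  -0.31957975  0.16978911] ((525.7070922851562, -320.300537109375), 106.97503662109375)
side bowl 527 (np.int64(372), array([ 0.47299506, -0.09792963]), np.float64(0.09677759991343816))
```

```bash
cat >> h.py <<'E'
from scipy.spatial.transform import Rotation as Ro, Slerp
def now():
    o=ctrl.get_obs();q=o['tcp_rot'];return np.array(o['position'])*1000,Ro.from_quat([q[1],q[2],q[3],q[0]])
def tool(yaw,a):
    """tool y at world angle yaw (deg, horizontal); z tilted a deg from down towards the direction yaw-90"""
    y=np.r_[np.cos(np.radians(yaw)),np.sin(np.radians(yaw)),0];f=np.r_[y[1],-y[0],0]
    z=np.r_[0,0,-1]*np.cos(np.radians(a))+f*np.sin(np.radians(a))
    return Ro.from_matrix(np.c_[np.cross(y,z),y,z])
def rows(p0,R0,p1,R1,n):
    """straight-line rows from pose 0 to pose 1; prints them"""
    s=Slerp([0,1],Ro.concatenate([R0,R1]));out=[]
    for k in range(n):
        A=s(k/n);d=A.inv().apply((p1-p0)/n);w=(A.inv()*s((k+1)/n)).as_rotvec()
        out.append(' '.join(f'{v:.1f}' for v in d)+' '+' '.join(f'{v:.3f}' for v in w))
    print('; '.join(out).replace('-0.000','0').replace('0.000','0').replace('-0.0 ','0 '));return p1,R1
U=np.r_[.107,.994,0];G=np.r_[446.7,399.7,62]
E
python3 - <<'E'
from h import *
p,R=now();R1=tool(-6.1,45);z=R1.apply([0,0,1])
print(R.as_matrix().round(3).tolist())
p1,R1=rows(p,R,G+(19-120)*z,R1,14)
p1,R1=rows(p1,R1,G+19*z,R1,8)
E
```

```text
[[-0.93, 0.367, -0.001], [0.367, 0.93, -0.001], [-0.0, -0.002, -1.0]]
-17.8 -1.4 4.6 0.036 -0.048 0.088; -17.6 0.3 5.5 0.036 -0.048 0.088; -17.3 2.1 6.2 0.036 -0.048 0.088; -16.7 3.8 6.9 0.036 -0.048 0.088; -15.9 5.5 7.6 0.036 -0.048 0.088; -15.0 7.2 8.1 0.036 -0.048 0.088; -13.9 8.7 8.5 0.036 -0.048 0.088; -12.7 10.2 8.8 0.036 -0.048 0.088; -11.3 11.6 8.9 0.036 -0.048 0.088; -9.8 12.8 9.0 0.036 -0.048 0.088; -8.2 13.9 8.9 0.036 -0.048 0.088; -6.5 14.9 8.8 0.036 -0.048 0.088; -4.7 15.7 8.5 0.036 -0.048 0.088; -2.9 16.4 8.1 0.036 -0.048 0.088
0.0 0.0 15.0 0 0 0; 0.0 0.0 15.0 0 0 0; 0.0 0.0 15.0 0 0 0; 0.0 0.0 15.0 0 0 0; 0.0 0.0 15.0 0 0 0; 0.0 0.0 15.0 0 0 0; 0.0 0.0 15.0 0 0 0; 0.0 0.0 15.0 0 0 0
```

Request:
{"name": "jog_arm", "arguments": {"plan": "-17.8 -1.4 4.6 0.036 -0.048 0.088; -17.6 0.3 5.5 0.036 -0.048 0.088; -17.3 2.1 6.2 0.036 -0.048 0.088; -16.7 3.8 6.9 0.036 -0.048 0.088; -15.9 5.5 7.6 0.036 -0.048 0.088; -15 7.2 8.1 0.036 -0.048 0.088; -13.9 8.7 8.5 0.036 -0.048 0.088; -12.7 10.2 8.8 0.036 -0.048 0.088; -11.3 11.6 8.9 0.036 -0.048 0.088; -9.8 12.8 9 0.036 -0.048 0.088", "claw": 85.4, "squeeze": 60}}

```text
t: 1.35
position: [0.3902, 0.5025, 0.1521]
tcp_rot: [0.193, 0.574, 0.767, -0.212]
contact_force: [0.5, 0.1, -0.7]
gripper_width: 0.0852
grasp_force: 0.0
```

Request:
{"name": "jog_arm", "arguments": {"plan": "-8.2 13.9 8.9 0.036 -0.048 0.088; -6.5 14.9 8.8 0.036 -0.048 0.088; -4.7 15.7 8.5 0.036 -0.048 0.088; -2.9 16.4 8.1 0.036 -0.048 0.088; 0 0 0 0 0 0; 0 0 0 0 0 0"}}

```text
t: 2.1
position: [0.4479, 0.4689, 0.1325]
tcp_rot: [0.252, 0.681, 0.629, -0.279]
contact_force: [0.7, -0.2, 0.5]
gripper_width: 0.0854
grasp_force: 0.0
```

Run:
```python
from h import *
p,R=now();R1=tool(-6.1,45);z=R1.apply([0,0,1])
print(ctrl.get_obs()['qpos'])
print(p.round(1),(G+(19-120)*z).round(1),(R.inv()*R1).as_rotvec().round(3))
n=8
rows(p,R,G+19*z,R1,n)
p,d=ctrl.camera("top");cv2.imwrite("pics/t1.png",p)
```

```text
[-1.17180215  1.1233079   0.49683356  0.75994806  0.01599871  1.95238261
 -0.8695027 ]
[447.9 468.9 132.5] [454.3 470.7 133.4] [ 0.011 -0.014  0.023]
-0.1 0.6 14.7 0.001 -0.002 0.003; -0.1 0.6 14.7 0.001 -0.002 0.003; 0 0.7 14.7 0.001 -0.002 0.003; 0 0.7 14.7 0.001 -0.002 0.003; 0.0 0.7 14.7 0.001 -0.002 0.003; 0.1 0.7 14.7 0.001 -0.002 0.003; 0.1 0.7 14.7 0.001 -0.002 0.003; 0.1 0.8 14.7 0.001 -0.002 0.003
```

View pics/t1.png

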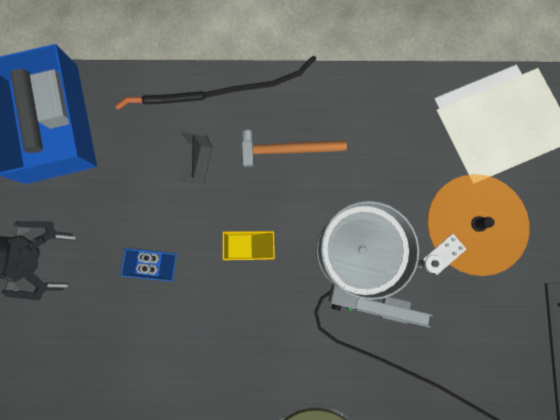

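Run:
```python
from h import *
p,R=now();R1=tool(-6.1,35);z=R1.apply([0,0,1])
p1,R1=rows(p,R,G+(19-80)*z,R1,6)
```

```text
-1.7 1.0 6.5 0.001 0.027 0.004; -1.9 1.0 6.5 0.001 0.027 0.004; -2.0 1.0 6.4 0.001 0.027 0.004; -2.2 1.0 6.3 0.001 0.027 0.004; -2.4 1.0 6.3 0.001 0.027 0.004; -2.5 1.1 6.2 0.001 0.027 0.004
```

Request:
{"name": "jog_arm", "arguments": {"plan": "-1.7 1 6.5 0.001 0.027 0.004; -1.9 1 6.5 0.001 0.027 0.004; -2 1 6.4 0.001 0.027 0.004; -2.2 1 6.3 0.001 0.027 0.004; -2.4 1 6.3 0.001 0.027 0.004; -2.5 1 6.2 0.001 0.027 0.004; 0 0 0 0 0 0"}}

```text
t: 3.02
position: [0.4505, 0.4339, 0.1133]
tcp_rot: [0.201, 0.71, 0.638, -0.222]
contact_force: [-0.5, -0.5, -0.5]
gripper_width: 0.0853
grasp_force: 0.0
```

Run:
```python
from h import *
p,R=now();R1=tool(-6.1,35);z=R1.apply([0,0,1])
print(ctrl.get_obs()['qpos'].round(2),(R.inv().apply(G+(19-80)*z-p)).round(1),(R.inv()*R1).as_rotvec().round(3))
rows(p,R,G+19*z,R1,6)
```

```text
[-1.17  0.97  0.49  1.08 -0.03  1.65 -0.88] [ 1.2 -0.2  0.7] [ 0.002 -0.003 -0.001]
0.2 -0.1 13.5 0 -0.001 0; 0.2 -0.1 13.5 0 -0.001 0; 0.2 0 13.5 0 -0.001 0; 0.2 0 13.5 0 -0.001 0; 0.2 0 13.5 0 -0.001 0; 0.2 0 13.5 0 -0.001 0
```

Request:
{"name": "jog_arm", "arguments": {"plan": "0.2 0 13.5 0 0 0; 0.2 0 13.5 0 0 0; 0.2 0 13.5 0 0 0; 0.2 0 13.5 0 0 0; 0.2 0 13.5 0 0 0; 0.2 0 13.5 0 0 0; 0 0 0 0 0 0"}}

```text
t: 3.9
position: [0.4465, 0.3869, 0.0439]
tcp_rot: [0.202, 0.71, 0.636, -0.223]
contact_force: [-0.1, -0.3, -0.1]
gripper_width: 0.0854
grasp_force: 0.0
```

Request:
{"name": "jog_arm", "arguments": {"plan": "0 0 0 0 0 0; 0 0 0 0 0 0; 0 0 0 0 0 0; 0 0 0 0 0 0; 0 0 0 0 0 0; 0 0 0 0 0 0", "claw": 45, "squeeze": 60}}

```text
t: 4.65
position: [0.4472, 0.3888, 0.0454]
tcp_rot: [0.202, 0.71, 0.637, -0.221]
contact_force: [-0.3, 1.3, 6.5]
gripper_width: 0.0605
grasp_force: 65.6
```

Run:
```python
from h import *
p,R=now();R1=tool(-6.1,35);z=R1.apply([0,0,1])
print(ctrl.get_obs()['qpos'].round(2),(p-19*z-G).round(1),(R.inv()*R1).as_rotvec().round(3))
print("up in tool",R.inv().apply([0,0,1]).round(3))
p,d=ctrl.camera("side");cv2.imwrite("pics/s2.png",p[200:400,180:460].repeat(2,0).repeat(2,1))
```

```text
[-1.17  0.98  0.49  1.28 -0.03  1.44 -0.88] [ 1.6 -0.1 -1. ] [ 0.004 -0.002 -0.003]
up in tool [-0.572  0.005 -0.82 ]
```

View pics/s2.png

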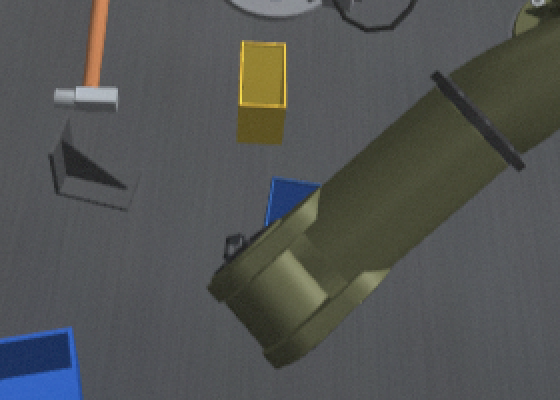

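Request:
{"name": "jog_arm", "arguments": {"plan": "-5.7 0 -8.2 0 0 0; -11.4 0 -16.4 0 0 0; -14.3 0 -20.5 0 0 0; -14.3 0 -20.5 0 0 0; -14.3 0 -20.5 0 0 0; -14.3 0 -20.5 0 0 0; -14.3 0 -20.5 0 0 0; -14.3 0 -20.5 0 0 0; -11.4 0 -16.4 0 0 0; 0 0 0 0 0 0"}}

```text
t: 5.95
position: [0.4469, 0.3883, 0.2469]
tcp_rot: [0.202, 0.711, 0.637, -0.221]
contact_force: [0.3, 0.9, -2.9]
gripper_width: 0.0605
grasp_force: 65.3
```

```bash
cat >> h.py <<'E'
F=np.r_[-.107,-.994,0];F/=np.linalg.norm(F);C=np.r_[474,-99.5,0];AL=35
def pour(lipf,lipz,t,yaw=-6.1):
    """TCP pose with cup tilted t deg, lip lipf mm past bowl centre along F, at height lipz"""
    c,s=np.cos(np.radians(t)),np.sin(np.radians(t))
    g=C+F*(lipf-(82*c+16*s))+np.r_[0,0,lipz-(-82*s+16*c)]
    R=tool(yaw,AL-t);return g+19*R.apply([0,0,1]),R
E
python3 - <<'E'
from h import *
o=ctrl.get_obs();print(o['gripper_width'],o['contact_force'],o['qpos'].round(2))
p,R=now();rows(p,R,*pour(-12,190,63),24)
E
```

```text
0.060487957675306576 [ 0.28136059  0.91341939 -2.89365318] [-1.17  0.81  0.53  1.06  0.04  1.8  -0.8 ]
-13.8 3.3 10.0 0 0.046 0; -14.3 3.3 9.4 0 0.046 0; -14.7 3.3 8.7 0 0.046 0; -15.1 3.3 8.0 0 0.046 0; -15.4 3.3 7.3 0 0.046 0; -15.7 3.3 6.6 0 0.046 0; -16.0 3.3 5.9 0 0.046 0; -16.3 3.3 5.2 0 0.046 0; -16.5 3.3 4.4 0 0.046 0; -16.7 3.3 3.7 0 0.046 0; -16.8 3.3 2.9 0 0.046 0; -16.9 3.3 2.1 0 0.046 0; -17.0 3.3 1.3 0 0.046 0; -17.1 3.3 0.6 0 0.046 0; -17.1 3.3 -0.2 0 0.046 0; -17.0 3.3 -1.0 0 0.046 0; -17.0 3.3 -1.8 0 0.046 0; -16.9 3.3 -2.5 0 0.046 0; -16.7 3.3 -3.3 0 0.046 0; -16.6 3.3 -4.1 0 0.046 0; -16.4 3.3 -4.8 0 0.046 0; -16.1 3.3 -5.6 0 0.046 0; -15.9 3.3 -6.3 0 0.046 0; -15.6 3.3 -7.0 0 0.046 0
```

Request:
{"name": "jog_arm", "arguments": {"plan": "-7 1.7 5 0 0.023 0; -7 1.7 5 0 0.023 0; -14.3 3.3 9.4 0 0.046 0; -14.7 3.3 8.7 0 0.046 0; -15.1 3.3 8 0 0.046 0; -15.4 3.3 7.3 0 0.046 0; -15.7 3.3 6.6 0 0.046 0; -16 3.3 5.9 0 0.046 0; -16.3 3.3 5.2 0 0.046 0; -16.5 3.3 4.4 0 0.046 0"}}

```text
t: 7.2
position: [0.4587, 0.2311, 0.2415]
tcp_rot: [0.066, 0.741, 0.665, -0.072]
contact_force: [0.6, -0.2, -2.8]
gripper_width: 0.0601
grasp_force: 65.4
```

Request:
{"name": "jog_arm", "arguments": {"plan": "-16.7 3.3 3.7 0 0.046 0; -16.8 3.3 2.9 0 0.046 0; -16.9 3.3 2.1 0 0.046 0; -17 3.3 1.3 0 0.046 0; -17.1 3.3 0.6 0 0.046 0; -17.1 3.3 -0.2 0 0.046 0; -17 3.3 -1 0 0.046 0; -12 2.4 -1.2 0 0.03 0; -8 1.6 -1.2 0 0.02 0; -4 0.8 -0.7 0 0.01 0"}}

```text
t: 8.45
position: [0.4709, 0.0854, 0.2387]
tcp_rot: [-0.061, 0.741, 0.665, 0.07]
contact_force: [1.1, -0.7, -3.2]
gripper_width: 0.0602
grasp_force: 65.4
```

Run:
```python
from h import *
o=ctrl.get_obs();print(o['gripper_width'],o['contact_force'],o['qpos'].round(2))
p,R=now();rows(p,R,*pour(-12,190,63),10)
p,d=ctrl.camera("top");cv2.imwrite("pics/t3.png",p);np.savez("pics/t3.npz",p=p,d=d)
```

```text
0.06019547799066068 [ 1.06416731 -0.65063621 -3.18562916] [-0.49  0.25  0.53  1.86 -0.35  1.08  0.08]
-10.9 2.3 -2.1 0 0.030 0; -10.8 2.3 -2.4 0 0.030 0; -10.8 2.3 -2.7 0 0.030 0; -10.7 2.3 -3.1 0 0.030 0; -10.6 2.3 -3.4 0 0.030 0; -10.5 2.3 -3.7 0 0.030 0; -10.4 2.3 -4.0 0 0.030 0; -10.2 2.3 -4.3 0 0.030 0; -10.1 2.3 -4.6 0 0.030 0; -9.9 2.3 -4.9 0 0.030 0
```

View pics/t3.png

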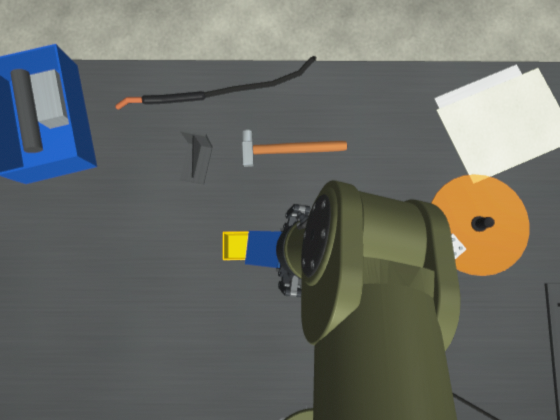

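Request:
{"name": "jog_arm", "arguments": {"plan": "-6 1.2 -1 0 0.02 0; -10.8 2.3 -2.2 0 0.03 0; -10.8 2.3 -2.6 0 0.03 0; -10.7 2.3 -3 0 0.03 0; -10.6 2.3 -3.3 0 0.03 0; -10.5 2.3 -3.7 0 0.03 0; -10.4 2.3 -4 0 0.03 0; -10.2 2.3 -4.3 0 0.03 0; -10 2.3 -4.6 0 0.02 0; -6 1.4 -3 0 0.015 0"}}

```text
t: 9.75
position: [0.4816, -0.0169, 0.2398]
tcp_rot: [-0.148, 0.725, 0.652, 0.167]
contact_force: [0.1, -0.3, -2.8]
gripper_width: 0.0601
grasp_force: 65.4
```

Run:
```python
from h import *
p,R=now();P1,R1=pour(-12,190,63);print(R.inv().apply(P1-p).round(1),(R.inv()*R1).as_rotvec().round(3));print(ctrl.get_obs()['qpos'].round(2))
rows(p,R,P1,R1,4)
for n in("side","top"):
    p,d=ctrl.camera(n);np.savez(f"pics/{n}4.npz",p=p,d=d)
    m=mask(p,105,130);X=cloud(d,n)[m]*1000;X=X[(abs(X[:,1])<250)&(X[:,2]>120)]
    # cup points in frame (forward along F from bowl centre, lateral, z)
    L=np.c_[(X-C)@F,(X-C)@np.r_[-F[1],F[0],0],X[:,2]]
    print(n,len(X),np.nanpercentile(L,[1,50,99],0).round(1).tolist() if len(X) else '')
    np.save(f"pics/L{n}.npy",L)
    if n=="side": cv2.imwrite("pics/s4.png",cv2.resize(p[100:290,200:440],None,fx=3,fy=3))
```

```text
[-9.8  1.3 -3.9] [0.003 0.038 0.001]
[-0.05  0.34  0.53  1.83 -0.63  1.26  0.64]
-2.5 0.3 -1.0 0.001 0.010 0; -2.4 0.3 -1.0 0.001 0.010 0; -2.4 0.3 -1.0 0.001 0.010 0; -2.4 0.3 -1.1 0.001 0.010 0
side 895 [[-143.2, -34.7, 212.7], [-109.1, -4.5, 269.7], [-64.2, 26.6, 295.9]]
top 2153 [[-139.1, -32.0, 191.6], [-89.4, -0.6, 267.7], [-17.2, 28.9, 294.2]]
```

View pics/s4.png

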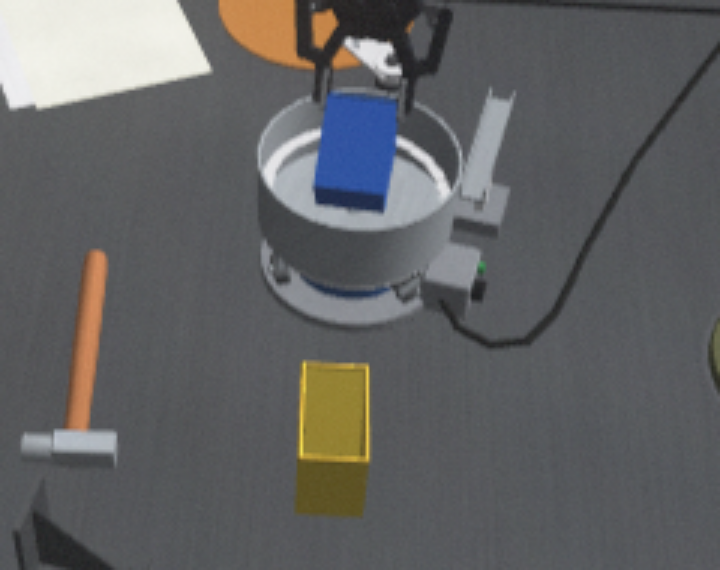

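```bash
cat >> h.py <<'E'
from scipy.optimize import least_squares
POLY=np.array([[-36,85],[-36,0],[24,0]],float)  # back wall and base, (forward,z)
def fitcup(L,x0):
    def dist(x):
        t=np.radians(x[2]);D=L[:,[0,2]]-x[:2]
        q=np.c_[D[:,0]*np.cos(t)-D[:,1]*np.sin(t),D[:,0]*np.sin(t)+D[:,1]*np.cos(t)]
        d=[]
        for a,b in zip(POLY[:-1],POLY[1:]):
            s=np.clip((q-a)@(b-a)/((b-a)@(b-a)),0,1);d.append(np.linalg.norm(q-a-s[:,None]*(b-a),axis=1))
        return np.min(d,0)
    r=least_squares(dist,x0,loss='soft_l1',f_scale=1.5);x=r.x;t=np.radians(x[2])
    lip=x[:2]+[77*np.cos(t)+78*np.sin(t),-77*np.sin(t)+78*np.cos(t)]
    return x.round(2),lip.round(1),np.median(dist(x)).round(2)
E
python3 - <<'E'
from h import *
for n in("side","top"):
    L=np.load(f"pics/L{n}.npy");L=L[~np.isnan(L[:,0])];L=L[abs(L[:,1])<26]
    if n=="top":L=L[L[:,2]>215]
    print(n,fitcup(L,[-100,240,61]))
p,R=now();g=p-19*R.apply([0,0,1]);z=R.apply([0,0,1]);t=AL+np.degrees(np.arctan2(-z@F,-z[2]));print('nominal tilt',t)
c,s=np.cos(np.radians(t)),np.sin(np.radians(t))
print('nominal lip',(g-C)@F+82*c+16*s,g[2]-82*s+16*c)
E
```

```text
side (array([-124.13,  220.97,   60.74]), array([-18.5, 191.9]), np.float64(1.56))
top (array([-120.83,  220.14,   60.35]), array([-14.9, 191.8]), np.float64(0.75))
nominal tilt 60.791745562857486
nominal lip -20.18473840686527 193.04659300781907
```

Run:
```python
from h import *
p,R=now();p,R=rows(p,R,*pour(-15,175,65),5);p,R=rows(p,R,*pour(-15,152,65),6)
```

```text
-2.8 0.2 1.7 0.001 0.015 0; -2.8 0.2 1.6 0.001 0.015 0; -2.8 0.2 1.6 0.001 0.015 0; -2.8 0.2 1.6 0.001 0.015 0; -2.9 0.2 1.5 0.001 0.015 0
-1.9 0.0 3.3 0 0 0; -1.9 0.0 3.3 0 0 0; -1.9 0.0 3.3 0 0 0; -1.9 0.0 3.3 0 0 0; -1.9 0.0 3.3 0 0 0; -1.9 0.0 3.3 0 0 0
```

Request:
{"name": "jog_arm", "arguments": {"plan": "-2.8 0.2 1.7 0 0.015 0; -2.8 0.2 1.6 0 0.015 0; -2.8 0.2 1.6 0 0.015 0; -2.8 0.2 1.6 0 0.015 0; -2.9 0.2 1.5 0 0.015 0; -1.9 0 3.3 0 0 0; -1.9 0 3.3 0 0 0; -1.9 0 3.3 0 0 0; -1.9 0 3.3 0 0 0; -1.9 0 3.3 0 0 0"}}

```text
t: 11.1
position: [0.4819, -0.0254, 0.2072]
tcp_rot: [-0.172, 0.718, 0.646, 0.195]
contact_force: [0.3, 0.9, -2.6]
gripper_width: 0.06
grasp_force: 66.0
```

Request:
{"name": "jog_arm", "arguments": {"plan": "-1.9 0 3.3 0 0 0; 0 0 0 0 0 0; 0 0 0 0 0 0"}}

```text
t: 11.48
position: [0.4819, -0.0255, 0.2037]
tcp_rot: [-0.172, 0.718, 0.646, 0.195]
contact_force: [-0.4, 0.3, -1.6]
gripper_width: 0.0603
grasp_force: 66.0
```

```bash
cat >> h.py <<'E'
def check(pic=None):
    for n in("side","top"):
        p,d=ctrl.camera(n)
        m=mask(p,105,130);X=cloud(d,n)[m]*1000;X=X[(abs(X[:,1])<200)&(X[:,2]>120)&(X[:,0]<650)]
        L=np.c_[(X-C)@F,(X-C)@np.r_[-F[1],F[0],0],X[:,2]]
        L=L[(abs(L[:,1])<26)&(L[:,2]>(180 if n=="side" else 200))]
        if len(L)>50:print(n,len(L),fitcup(L,[-100,200,65]))
        if pic and n=="side":cv2.imwrite(pic,cv2.resize(p[100:290,200:440],None,fx=3,fy=3))
    p,R=now();z=R.apply([0,0,1]);g=p-19*z;t=AL+np.degrees(np.arctan2(-z@F,-z[2]))
    c,s=np.cos(np.radians(t)),np.sin(np.radians(t))
    print('nominal tilt',t,'lip',(g-C)@F+82*c+16*s,g[2]-82*s+16*c)
    o=ctrl.get_obs();print(o['contact_force'].round(1),o['qpos'].round(2))
E
python3 - <<'E'
from h import *
check()
p,R=now()
for a in((-17,150,70),(-17,143,80),(-17,140,90),(-17,138,100)): p,R=rows(p,R,*pour(*a),6 if a[2]>70 else 4)
E
```

```text
side 695 (array([-117.09,  188.13,   65.21]), array([-14. , 150.9]), np.float64(1.5))
top 1310 (array([-114.94,  187.31,   64.77]), array([-11.6, 150.9]), np.float64(0.73))
nominal tilt 65.11919867081085 lip -15.851113423512237 152.5245085167849
[-0.3 -0.8 -2.9] [ 0.05  0.41  0.51  1.88 -0.71  1.25  0.79]
-0.5 0.0 -0.9 0.001 0.021 0; -0.4 0.0 -0.9 0.001 0.021 0; -0.4 0.0 -0.9 0.001 0.021 0; -0.4 0 -0.9 0.001 0.021 0
-1.3 0 -1.2 0 0.029 0; -1.3 0 -1.3 0 0.029 0; -1.2 0 -1.3 0 0.029 0; -1.2 0 -1.3 0 0.029 0; -1.1 0 -1.4 0 0.029 0; -1.1 0 -1.4 0 0.029 0
-1.0 0 -1.8 0 0.029 0; -0.9 0 -1.8 0 0.029 0; -0.9 0 -1.9 0 0.029 0; -0.8 0 -1.9 0 0.029 0; -0.8 0 -1.9 0 0.029 0; -0.7 0 -1.9 0 0.029 0
-0.9 0 -2.0 0 0.029 0; -0.8 0 -2.0 0 0.029 0; -0.8 0 -2.0 0 0.029 0; -0.7 0 -2.1 0 0.029 0; -0.7 0 -2.1 0 0.029 0; -0.6 0 -2.1 0 0.029 0
```

Request:
{"name": "jog_arm", "arguments": {"plan": "-0.5 0 -0.9 0 0.021 0; -0.4 0 -0.9 0 0.021 0; -0.4 0 -0.9 0 0.021 0; -0.4 0 -0.9 0 0.021 0; -1.3 0 -1.2 0 0.029 0; -1.3 0 -1.3 0 0.029 0; -1.2 0 -1.3 0 0.029 0; -1.2 0 -1.3 0 0.029 0; -1.1 0 -1.4 0 0.029 0; -1.1 0 -1.4 0 0.029 0"}}

```text
t: 12.82
position: [0.4805, -0.0395, 0.2075]
tcp_rot: [-0.254, 0.687, 0.618, 0.286]
contact_force: [0.1, -0.7, -1.4]
gripper_width: 0.0603
grasp_force: 66.2
```

Request:
{"name": "jog_arm", "arguments": {"plan": "-1 0 -1.8 0 0.029 0; -0.9 0 -1.8 0 0.029 0; -0.9 0 -1.9 0 0.029 0; -0.8 0 -1.9 0 0.029 0; -0.8 0 -1.9 0 0.029 0; -0.7 0 -1.9 0 0.029 0; 0 0 0 0 0 0; 0 0 0 0 0 0"}}

```text
t: 13.82
position: [0.4791, -0.051, 0.2109]
tcp_rot: [-0.307, 0.66, 0.594, 0.344]
contact_force: [0.1, -0.1, -0.8]
gripper_width: 0.0603
grasp_force: 66.2
```

Request:
{"name": "jog_arm", "arguments": {"plan": "-0.9 0 -2 0 0.029 0; -0.8 0 -2 0 0.029 0; -0.8 0 -2 0 0.029 0; -0.7 0 -2.1 0 0.029 0; -0.7 0 -2.1 0 0.029 0; -0.6 0 -2.1 0 0.029 0; 0 0 0 0 0 0; 0 0 0 0 0 0; 0 0 0 0 0 0; 0 0 0 0 0 0"}}

```text
t: 15.08
position: [0.4777, -0.0637, 0.2136]
tcp_rot: [-0.357, 0.627, 0.565, 0.4]
contact_force: [-0.7, 0.0, -2.1]
gripper_width: 0.06
grasp_force: 66.2
```

Run:
```python
from h import *
check("pics/s5.png")
```

```text
side 654 (array([-79.87, 224.62,  99.48]), array([-15.6, 135.8]), np.float64(1.43))
top 1580 (array([-79.11, 223.58,  99.53]), array([-14.9, 134.7]), np.float64(0.66))
nominal tilt 99.83055258866072 lip -17.005162892462238 138.06479943857573
[-0.2  1.  -1.8] [ 0.51  0.73  0.34  1.79 -0.93  1.7   1.2 ]
```

View pics/s5.png

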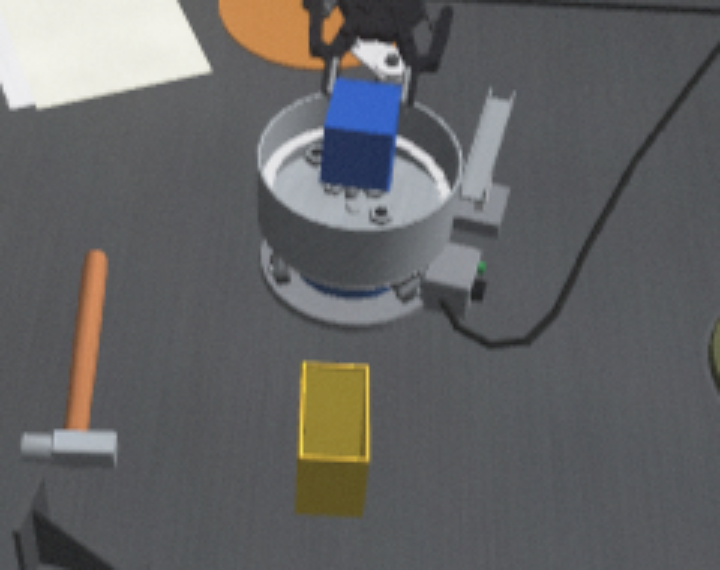

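Run:
```python
from h import *
p,R=now()
p,R=rows(p,R,*pour(-17,140,107),3);p,R=rows(p,R,*pour(-17,225,107),4)
```

```text
-0.2 0.0 -3.4 0.001 0.042 0.001; -0.1 0.0 -3.4 0.001 0.042 0.001; 0.0 0.0 -3.4 0.001 0.042 0.001
20.2 0.0 -6.6 0 0 0; 20.2 0.0 -6.6 0 0 0; 20.2 0.0 -6.6 0 0 0; 20.2 0.0 -6.6 0 0 0
```

Request:
{"name": "jog_arm", "arguments": {"plan": "-0.2 0 -3.4 0 0.042 0; -0.1 0 -3.4 0 0.042 0; 0 0 -3.4 0 0.042 0; 8 0 -2.6 0 0 0; -8 0 2.6 0 0 0; 0 0 0 0 0 0; 20.2 0 -6.6 0 0 0; 20.2 0 -6.6 0 0 0; 20.2 0 -6.6 0 0 0; 20.2 0 -6.6 0 0 0"}}

```text
t: 16.42
position: [0.4762, -0.0734, 0.3042]
tcp_rot: [-0.391, 0.601, 0.542, 0.439]
contact_force: [-0.1, 0.6, -1.8]
gripper_width: 0.0606
grasp_force: 66.3
```

Request:
{"name": "jog_arm", "arguments": {"plan": "0 0 0 0 0 0; 0 0 0 0 0 0; 0 0 0 0 0 0"}}

```text
t: 16.8
position: [0.4762, -0.0734, 0.3015]
tcp_rot: [-0.392, 0.601, 0.541, 0.439]
contact_force: [-0.4, -0.5, -0.9]
gripper_width: 0.06
grasp_force: 66.3
```

Run:
```python
from h import *
F3=[]
for i in range(6):
    p,d=ctrl.camera("side");F3.append(ctrl.get_obs()['contact_force'])
print(np.mean(F3,0),ctrl.get_obs()['qpos'].round(2))
cv2.imwrite("pics/s6.png",cv2.resize(p[100:240,250:390],None,fx=4,fy=4,interpolation=cv2.INTER_CUBIC))
# back to above the start place, upright, via back and up
p,R=now();rows(p,R,*pour(-100,225,80),6)
```

```text
[ 0.37361242 -0.06803779 -1.32568916] [ 0.57  0.69  0.31  1.71 -0.95  1.89  1.1 ]
4.1 0.1 19.2 0 -0.079 0; 5.6 0.1 18.9 0 -0.079 0; 7.1 0.1 18.4 0 -0.079 0; 8.5 0.1 17.7 0 -0.079 0; 9.8 0.1 17.0 0 -0.079 0; 11.2 0.1 16.2 0 -0.079 0
```

View pics/s6.png

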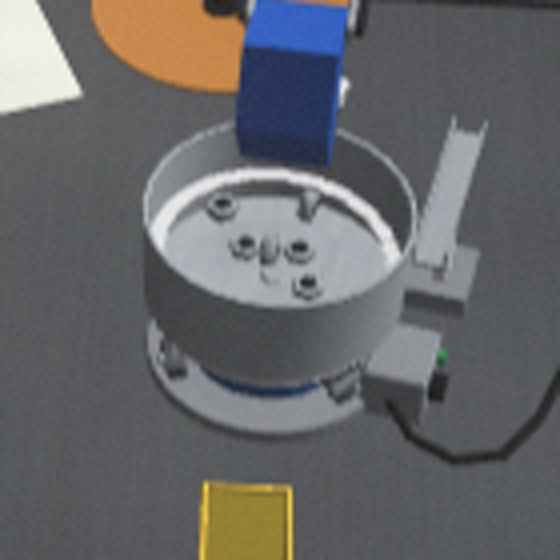

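Run:
```python
from h import *
p,R=now();R1=tool(-6.1,35);z=R1.apply([0,0,1])
rows(p,R,G+19*z+[0,0,198],R1,20)
```

```text
4.3 -4.0 22.6 0 -0.093 0; 6.4 -4.0 22.1 0 -0.093 0; 8.4 -4.0 21.4 0 -0.093 0; 10.4 -4.0 20.5 0 -0.093 0; 12.3 -4.0 19.5 0 -0.093 0; 14.0 -4.0 18.2 0 -0.093 0; 15.7 -4.0 16.8 0 -0.093 0; 17.2 -4.0 15.3 0 -0.093 0; 18.5 -4.0 13.6 0 -0.093 0; 19.7 -4.0 11.9 0 -0.093 0; 20.7 -4.0 10.0 0 -0.093 0; 21.6 -4.0 8.0 0 -0.093 0; 22.2 -4.0 5.9 0 -0.093 0; 22.7 -4.0 3.8 0 -0.093 0; 22.9 -4.0 1.7 0 -0.093 0; 23.0 -4.0 -0.4 0 -0.093 0; 22.9 -4.0 -2.6 0 -0.093 0; 22.5 -4.0 -4.7 0 -0.093 0; 22.0 -4.0 -6.8 0 -0.093 0; 21.3 -4.0 -8.8 0 -0.093 0
```

Request:
{"name": "jog_arm", "arguments": {"plan": "4.3 -4 22.6 0 -0.093 0; 6.4 -4 22.1 0 -0.093 0; 8.4 -4 21.4 0 -0.093 0; 10.4 -4 20.5 0 -0.093 0; 12.3 -4 19.5 0 -0.093 0; 14 -4 18.2 0 -0.093 0; 15.7 -4 16.8 0 -0.093 0; 17.2 -4 15.3 0 -0.093 0; 18.5 -4 13.6 0 -0.093 0; 19.7 -4 11.9 0 -0.093 0"}}

```text
t: 18.35
position: [0.4606, 0.1584, 0.2741]
tcp_rot: [-0.107, 0.734, 0.659, 0.122]
contact_force: [0.3, -1.0, -0.8]
gripper_width: 0.06
grasp_force: 66.2
```

Request:
{"name": "jog_arm", "arguments": {"plan": "20.7 -4 10 0 -0.093 0; 21.6 -4 8 0 -0.093 0; 22.2 -4 5.9 0 -0.093 0; 22.7 -4 3.8 0 -0.093 0; 22.9 -4 1.7 0 -0.093 0; 23 -4 -0.4 0 -0.093 0; 22.9 -4 -2.6 0 -0.093 0; 22.5 -4 -4.7 0 -0.093 0; 22 -4 -6.8 0 -0.093 0; 21.3 -4 -8.8 0 -0.093 0"}}

```text
t: 19.6
position: [0.4453, 0.3901, 0.2462]
tcp_rot: [0.2, 0.711, 0.637, -0.221]
contact_force: [0.4, -1.1, 0.4]
gripper_width: 0.0602
grasp_force: 66.2
```

Run:
```python
from h import *
p,R=now();R1=tool(-6.1,35);z=R1.apply([0,0,1])
print((p-19*z-G).round(1),(R.inv()*R1).as_rotvec().round(3),ctrl.get_obs()['qpos'].round(2))
p,R=rows(p,R,G+19*z+[0,0,15],R1,8)
pp,d=ctrl.camera("top");X=cloud(d,"top")[mask(pp,105,130)]*1000;X=X[(abs(X[:,1]-380)<150)&(abs(X[:,0]-450)<100)&(X[:,2]>150)]
print(len(X),np.nanpercentile(X,[1,50,99],0).round())
```

```text
[ -0.2   1.2 199.8] [ 0.002 -0.006 -0.003] [-1.08  0.78  0.32  1.06  0.14  1.82 -0.91]
13.0 0 19.1 0 -0.001 0; 13.0 0 19.1 0 -0.001 0; 13.0 0 19.1 0 -0.001 0; 13.1 0 19.1 0 -0.001 0; 13.1 0.0 19.0 0 -0.001 0; 13.1 0.0 19.0 0 -0.001 0; 13.1 0.0 19.0 0 -0.001 0; 13.1 0.0 19.0 0 -0.001 0
2601 [[410. 315. 201.]
 [443. 398. 234.]
 [477. 430. 287.]]
```

Request:
{"name": "jog_arm", "arguments": {"plan": "13 0 19.1 0 0 0; 13 0 19.1 0 0 0; 13 0 19.1 0 0 0; 13.1 0 19.1 0 -0.001 0; 13.1 0 19 0 -0.001 0; 13.1 0 19 0 -0.001 0; 13.1 0 19 0 -0.001 0; 10 0 14.5 0 -0.001 0; 3.4 0 5 0 0 0; 0 0 0 0 0 0"}}

```text
t: 20.9
position: [0.4466, 0.3885, 0.0611]
tcp_rot: [0.201, 0.71, 0.637, -0.221]
contact_force: [0.3, -0.1, -0.9]
gripper_width: 0.0605
grasp_force: 66.2
```

Run:
```python
from h import *
p,R=now();R1=tool(-6.1,35);z=R1.apply([0,0,1])
print((p-19*z-G).round(1),(R.inv()*R1).as_rotvec().round(3),ctrl.get_obs()['contact_force'])
print((R.inv().apply([0,0,-1])).round(3))
pp,d=ctrl.camera("side");X=cloud(d,"side")[mask(pp,105,130)]*1000;X=X[(abs(X[:,1]-380)<80)&(abs(X[:,0]-450)<60)]
print(len(X),np.nanpercentile(X,[0,1,50,99],0).round())
```

```text
[ 1.1 -0.4 14.6] [ 0.002 -0.003 -0.003] [ 0.30966172 -0.14910751 -0.88867593]
[ 0.571 -0.004  0.821]
192 [[431. 313.  53.]
 [433. 313.  56.]
 [458. 325.  86.]
 [472. 369. 101.]]
```

Lower by about 15 mm to contact.

Request:
{"name": "jog_arm", "arguments": {"plan": "2.3 0 3.3 0 0 0; 2.3 0 3.3 0 0 0; 1.7 0 2.5 0 0 0; 1.1 0 1.6 0 0 0; 0.6 0 0.8 0 0 0; 0 0 0 0 0 0; 0 0 0 0 0 0"}}

```text
t: 21.82
position: [0.4467, 0.3886, 0.0471]
tcp_rot: [0.201, 0.71, 0.637, -0.221]
contact_force: [0.9, -0.2, -0.8]
gripper_width: 0.0604
grasp_force: 66.2
```

Request:
{"name": "jog_arm", "arguments": {"plan": "0.6 0 0.8 0 0 0; 0.3 0 0.4 0 0 0; 0 0 0 0 0 0; 0 0 0 0 0 0"}}

```text
t: 22.32
position: [0.4467, 0.3886, 0.0456]
tcp_rot: [0.201, 0.71, 0.637, -0.221]
contact_force: [0.1, 0.7, -1.0]
gripper_width: 0.0603
grasp_force: 66.3
```

Request:
{"name": "jog_arm", "arguments": {"plan": "0.5 0 0.7 0 0 0; 0.3 0 0.4 0 0 0; 0 0 0 0 0 0; 0 0 0 0 0 0"}}

```text
t: 22.82
position: [0.4467, 0.3887, 0.0453]
tcp_rot: [0.201, 0.71, 0.637, -0.221]
contact_force: [-1.1, 1.0, 7.2]
gripper_width: 0.0602
grasp_force: 66.9
```

Request:
{"name": "jog_arm", "arguments": {"plan": "0 0 0 0 0 0; 0 0 0 0 0 0; 0 0 0 0 0 0; 0 0 0 0 0 0; 0 0 0 0 0 0", "claw": 85.4}}

```text
t: 23.45
position: [0.4467, 0.3886, 0.0441]
tcp_rot: [0.201, 0.71, 0.637, -0.221]
contact_force: [-0.6, -0.1, -0.2]
gripper_width: 0.0855
grasp_force: 0.0
```

Request:
{"name": "jog_arm", "arguments": {"plan": "0 0 -10 0 0 0; 0 0 -20 0 0 0; 0 0 -25 0 0 0; 0 0 -25 0 0 0; 0 0 -25 0 0 0; 0 0 -25 0 0 0; -20 0 -20 0 0 0; -20 0 -20 0 0 0; 0 0 0 0 0 0"}}

```text
t: 24.58
position: [0.4538, 0.4531, 0.2096]
tcp_rot: [0.201, 0.711, 0.637, -0.219]
contact_force: [0.2, 0.1, 0.3]
gripper_width: 0.0855
grasp_force: 0.0
```

Run:
```python
from h import *
print(ctrl.get_obs()['qpos'].round(2))
for n in("top","side"):
    pp,d=ctrl.camera(n);W=cloud(d,n)*1000
    for nm,h,c in(("blue",(105,130),(446,375)),("yellow",(22,35),(487,150))):
        X=W[mask(pp,*h)];X=X[(abs(X[:,0]-c[0])<60)&(abs(X[:,1]-c[1])<90)];X=X[X[:,2]>66]
        print(n,nm,len(X),np.nanpercentile(X,[1,99],0).round(),cv2.boxPoints(cv2.minAreaRect(X[:,:2].astype(np.float32))).round().tolist())
    X=W[mask(pp,8,20)];X=X[(X[:,2]>150)&(X[:,2]<180)];print('cover',cv2.minEnclosingCircle(X[:,:2].astype(np.float32)))
    hs=pp.max(2);m=(hs<45)&(W[...,2]>195)&(W[...,2]<225)&(abs(W[...,0]-526)<60)&(abs(W[...,1]+321)<60)
    print('knob',m.sum(),np.nanmedian(W[m],0),np.nanmax(W[m],0) if m.any() else '')
```

```text
[-1.09  0.91  0.31  0.88  0.11  1.88 -0.94]
top blue 426 [[409. 313.  66.]
 [481. 431.  88.]] [[407.0, 318.0], [470.0, 311.0], [483.0, 426.0], [420.0, 433.0]]
top yellow 390 [[457.  94.  66.]
 [519. 207.  87.]] [[456.0, 207.0], [457.0, 94.0], [519.0, 94.0], [519.0, 208.0]]
cover ((527.1497192382812, -321.1629943847656), 104.34445190429688)
knob 69 [ 524.98963436 -314.00845095  206.34671704] [ 534.97596319 -309.97540768  210.67674154]
side blue 0 [nan nan nan] [[0.0, 0.0], [0.0, 0.0], [0.0, 0.0], [0.0, 0.0]]
side yellow 361 [[455.  94.  66.]
 [517. 213.  90.]] [[455.0, 214.0], [457.0, 89.0], [518.0, 90.0], [516.0, 215.0]]
cover ((525.1766357421875, -323.07659912109375), 108.04168701171875)
knob 11 [ 525.79271387 -311.07414403  201.27567645] [ 532.66718722 -307.85001759  208.10948353]
  return np.nanmean(a, axis, out=out, keepdims=keepdims)
```

Run:
```python
from h import *
p,R=now();rows(p,R,np.r_[526,-321,265.],tool(50,0),20)
z=np.load("pics/top0.npz");W=cloud(z['d'],"top")*1000;print(W[258:270:3,427:442:3].round().tolist())
```

```text
-32.9 7.8 19.3 -0.015 0.028 -0.047; -33.8 5.9 18.5 -0.015 0.028 -0.047; -34.5 4.0 17.6 -0.015 0.028 -0.047; -35.2 2.1 16.7 -0.015 0.028 -0.047; -35.7 0.2 15.7 -0.015 0.028 -0.047; -36.1 -1.7 14.7 -0.015 0.028 -0.047; -36.3 -3.6 13.7 -0.015 0.028 -0.047; -36.5 -5.6 12.6 -0.015 0.028 -0.047; -36.5 -7.5 11.5 -0.015 0.028 -0.047; -36.4 -9.4 10.3 -0.015 0.028 -0.047; -36.2 -11.2 9.2 -0.015 0.028 -0.047; -35.8 -13.1 8.0 -0.015 0.028 -0.047; -35.4 -14.9 6.8 -0.015 0.028 -0.047; -34.8 -16.6 5.6 -0.015 0.028 -0.047; -34.1 -18.3 4.3 -0.015 0.028 -0.047; -33.3 -20.0 3.1 -0.015 0.028 -0.047; -32.4 -21.6 1.9 -0.015 0.028 -0.047; -31.4 -23.1 0.7 -0.015 0.028 -0.047; -30.2 -24.6 -0.5 -0.015 0.028 -0.047; -29.0 -26.0 -1.7 -0.015 0.028 -0.047
[[[458.0, -211.0, 173.0], [458.0, -216.0, 176.0], [458.0, -223.0, 175.0], [458.0, -229.0, 175.0], [458.0, -234.0, 176.0]], [[452.0, -209.0, 177.0], [452.0, -217.0, 174.0], [452.0, -219.0, 184.0], [452.0, -225.0, 182.0], [452.0, -234.0, 174.0]], [[446.0, -209.0, 176.0], [446.0, -216.0, 175.0], [446.0, -219.0, 183.0], [446.0, -224.0, 183.0], [446.0, -230.0, 184.0]], [[440.0, -209.0, 176.0], [440.0, -215.0, 177.0], [440.0, -221.0, 176.0], [440.0, -224.0, 182.0], [440.0, -233.0, 176.0]]]
```

Request:
{"name": "jog_arm", "arguments": {"plan": "-32.9 7.8 19.3 -0.015 0.028 -0.047; -33.8 5.9 18.5 -0.015 0.028 -0.047; -34.5 4 17.6 -0.015 0.028 -0.047; -35.2 2.1 16.7 -0.015 0.028 -0.047; -35.7 0.2 15.7 -0.015 0.028 -0.047; -36.1 -1.7 14.7 -0.015 0.028 -0.047; -36.3 -3.6 13.7 -0.015 0.028 -0.047; -36.5 -5.6 12.6 -0.015 0.028 -0.047; -36.5 -7.5 11.5 -0.015 0.028 -0.047; -36.4 -9.4 10.3 -0.015 0.028 -0.047"}}

```text
t: 25.92
position: [0.4883, 0.0644, 0.2354]
tcp_rot: [0.106, 0.549, 0.821, -0.114]
contact_force: [-0.4, -0.7, 0.6]
gripper_width: 0.0851
grasp_force: 0.0
```

Request:
{"name": "jog_arm", "arguments": {"plan": "-36.2 -11.2 9.2 -0.015 0.028 -0.047; -35.8 -13.1 8 -0.015 0.028 -0.047; -35.4 -14.9 6.8 -0.015 0.028 -0.047; -34.8 -16.6 5.6 -0.015 0.028 -0.047; -34.1 -18.3 4.3 -0.015 0.028 -0.047; -33.3 -20 3.1 -0.015 0.028 -0.047; -32.4 -21.6 1.9 -0.015 0.028 -0.047; -31.4 -23.1 0.7 -0.015 0.028 -0.047; -30.2 -24.6 -0.5 -0.015 0.028 -0.047; -29 -26 -1.7 -0.015 0.028 -0.047"}}

```text
t: 27.18
position: [0.5232, -0.3223, 0.2636]
tcp_rot: [0.002, 0.345, 0.939, 0.004]
contact_force: [0.9, 0.0, 0.0]
gripper_width: 0.0854
grasp_force: 0.0
```

Run:
```python
from h import *
p,R=now();print(p,ctrl.get_obs()['qpos'].round(2),(R.inv()*tool(50,0)).as_rotvec())
p,R=rows(p,R,np.r_[526,-321,265.],tool(50,0),3);p,R=rows(p,R,np.r_[526,-321,184.],tool(50,0),5)
```

```text
[ 523.15785654 -322.33753892  263.60088272] [ 0.37  0.45  0.25  1.42 -0.12  1.28  1.49] [ 0.00821455  0.00121226 -0.00554917]
-0.4 1.0 -0.5 0.003 0 -0.002; -0.4 1.0 -0.5 0.003 0 -0.002; -0.4 1.0 -0.5 0.003 0 -0.002
0.0 0.0 16.2 0 0 0; 0.0 0.0 16.2 0 0 0; 0.0 0.0 16.2 0 0 0; 0.0 0.0 16.2 0 0 0; 0.0 0.0 16.2 0 0 0
```

Request:
{"name": "jog_arm", "arguments": {"plan": "-0.6 1.5 0 0.004 0 -0.003; -0.6 1.5 0 0.004 0 -0.003; 0 0 16 0 0 0; 0 0 16 0 0 0; 0 0 16 0 0 0; 0 0 16 0 0 0; 0 0 14 0 0 0; 0 0 0 0 0 0"}}

```text
t: 28.18
position: [0.5258, -0.3199, 0.1853]
tcp_rot: [0.001, 0.343, 0.939, -0.001]
contact_force: [-0.9, -0.6, 0.1]
gripper_width: 0.0856
grasp_force: 0.0
```

Request:
{"name": "jog_arm", "arguments": {"plan": "0 0 0 0 0 0; 0 0 0 0 0 0; 0 0 0 0 0 0; 0 0 0 0 0 0; 0 0 0 0 0 0; 0 0 0 0 0 0; 0 0 0 0 0 0; 0 0 0 0 0 0", "claw": 15, "squeeze": 25}}

```text
t: 29.18
position: [0.5262, -0.3204, 0.1866]
tcp_rot: [0.002, 0.343, 0.939, -0.001]
contact_force: [0.0, -0.1, 0.0]
gripper_width: 0.0151
grasp_force: 0.0
```

```bash
cat >> h.py <<'E'
PV=np.r_[447,-223,0]
def arc(a0,a1,n,psi0,psi1,z,r=126.,off=(0,0)):
    """rows along the knob's circle; a = world angle (deg) of knob about pivot"""
    P,R=now();out=[]
    pts=[(np.radians(a0+(a1-a0)*k/n),psi0+(psi1-psi0)*k/n) for k in range(1,n+1)]
    for a,ps in pts:
        q=PV+np.r_[r*np.cos(a)+off[0],r*np.sin(a)+off[1],z];Rn=tool(ps,0)
        d=R.inv().apply(q-P);w=(R.inv()*Rn).as_rotvec();P,R=q,Rn
        out.append(' '.join(f'{v:.1f}' for v in d)+' '+' '.join(f'{v:.3f}' for v in w))
    print('; '.join(out))
E
python3 - <<'E'
from h import *
p,R=now();r=p-PV;print(p,np.hypot(r[0],r[1]),np.degrees(np.arctan2(r[1],r[0])))
a0=np.degrees(np.arctan2(r[1],r[0]))
arc(a0,78.5,28,50,110,p[2],r=126)
E
```

```text
[ 526.23730011 -320.44392011  186.63019017] 125.59405755993134 -50.883440434382685
-1.9 10.0 0.0 -0.001 0.004 -0.039; -1.1 10.1 0.0 0.000 0.000 -0.037; -0.6 10.1 0.0 0.000 0.000 -0.037; -0.2 10.2 0.0 0.000 0.000 -0.037; 0.2 10.2 0.0 0.000 0.000 -0.037; 0.7 10.1 0.0 0.000 0.000 -0.037; 1.1 10.1 0.0 0.000 0.000 -0.037; 1.5 10.0 0.0 0.000 0.000 -0.037; 2.0 10.0 0.0 0.000 0.000 -0.037; 2.4 9.9 0.0 0.000 0.000 -0.037; 2.8 9.8 0.0 0.000 0.000 -0.037; 3.3 9.6 0.0 0.000 0.000 -0.037; 3.7 9.5 0.0 0.000 0.000 -0.037; 4.1 9.3 0.0 0.000 0.000 -0.037; 4.5 9.1 0.0 0.000 0.000 -0.037; 4.9 8.9 0.0 0.000 0.000 -0.037; 5.2 8.7 0.0 0.000 0.000 -0.037; 5.6 8.5 0.0 0.000 0.000 -0.037; 6.0 8.2 0.0 0.000 0.000 -0.037; 6.3 7.9 0.0 0.000 0.000 -0.037; 6.7 7.7 0.0 0.000 0.000 -0.037; 7.0 7.4 0.0 0.000 0.000 -0.037; 7.3 7.1 0.0 0.000 0.000 -0.037; 7.6 6.7 0.0 0.000 0.000 -0.037; 7.9 6.4 0.0 0.000 0.000 -0.037; 8.2 6.1 0.0 0.000 0.000 -0.037; 8.4 5.7 0.0 0.000 0.000 -0.037; 8.6 5.3 0.0 0.000 0.000 -0.037
```

Run:
```python
from h import *
a,d=ctrl.camera("top");b,d2=ctrl.camera("side")
A=cv2.resize(a[150:300,400:560],None,fx=2.5,fy=2.5);B=cv2.resize(b[40:190,240:400],None,fx=2.5,fy=2.5)
cv2.imwrite("pics/k1.png",np.hstack([A,B]))
for n,pp,dd in(("top",a,d),("side",b,d2)):
    W=cloud(dd,n)*1000;X=W[mask(pp,8,20)];X=X[(X[:,2]>150)&(X[:,2]<180)];print('cover',len(X),cv2.minEnclosingCircle(X[:,:2].astype(np.float32)))
```

```text
cover 5812 ((526.8067016601562, -320.8857421875), 104.20838928222656)
cover 1730 ((524.55029296875, -317.7703552246094), 108.62671661376953)
```

View pics/k1.png

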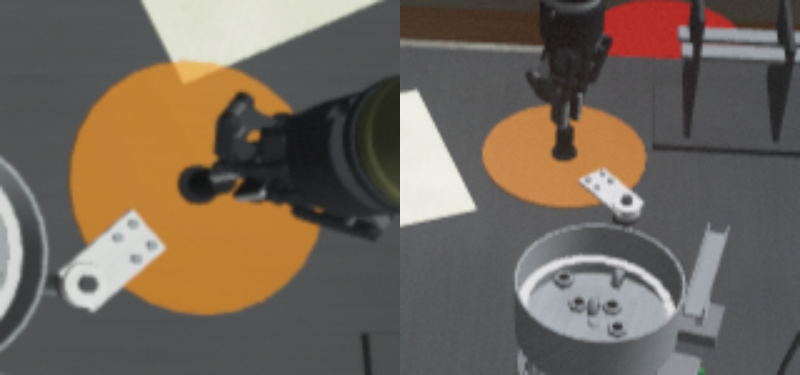

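Run:
```python
from h import *
def proj(X,n):
    c=ctrl.calibration(n);q=c['R']@(np.array(X)/1000)+c['t'];return (q[:2]/q[2]*c['fx']+[c['cx'],c['cy']]).round(1)
p,R=now()
for n in("top","side"):
    print(n,'tcp',proj(p,n),'grasp',proj(p-19*R.apply([0,0,1]),n),'collar',proj([526,-321,174],n),'ktop',proj([526,-321,210],n))
z=np.load("pics/top0.npz");A=cv2.resize(z['p'][190:260,440:530],None,fx=4,fy=4,interpolation=cv2.INTER_CUBIC)
z=np.load("pics/side0.npz");B=cv2.resize(z['p'][70:140,260:350],None,fx=4,fy=4,interpolation=cv2.INTER_CUBIC)
cv2.imwrite("pics/k2.png",np.hstack([A,B]))
```

```text
top tcp [482.6 223.1] grasp [487.8 222.1] collar [479.6 223.8] ktop [489.4 222. ]
side tcp [304.9  97. ] grasp [305.2  92.1] collar [304.8 100.2] ktop [305.3  90.8]
```

View pics/k2.png

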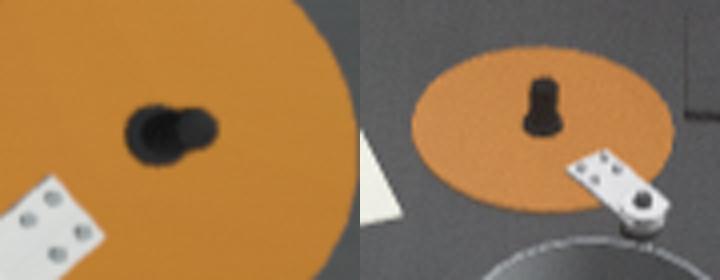

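Run:
```python
from h import *
p,R=now();print(p,ctrl.get_obs()['gripper_width'],ctrl.get_obs()['grasp_force'])
for n in("top","side"):
    _,d=ctrl.camera(n);W=cloud(d,n).reshape(-1,3)*1000
    L=R.inv().apply(W-p)  # tool frame
    k=(abs(L[:,0])<40)&(abs(L[:,1])<60)&(L[:,2]>-45)&(L[:,2]<14)
    L=L[k];H=np.full((9,13),99)
    for a in L:
        i,j=int((a[0]+40)//9),int((a[1]+60)//10)
        if i<9 and j<13:H[i,j]=min(H[i,j],a[2])
    print(n,len(L));print(H)
```

```text
[ 526.25308835 -320.42276303  186.62662995] 0.015185168047235457 0.0
top 233
[[ 99  99  99  99  99  99  99  99  99  99  99  99  99]
 [ 99  99  99  99  99  99  99  99  99  99  99  99  99]
 [ 99  99  99  99  99  99  12  99  99  99  99  99  99]
 [ 99  99  99  99  99 -43  -7  12  99  99  99  99  99]
 [ 99  99  99  99 -20 -44 -19 -43 -43  99  99  99  99]
 [ 99  99  99 -43 -43 -44 -42 -44  99  99  99  99  99]
 [ 99  99  99  99  99  13  12  99  99  13  99  99  99]
 [ 99  99  99  99  99  99  99  99  99  99  99  99  99]
 [ 99  99  99  99  99  13  99  99  99  99  99  99  99]]
side 184
[[ 99  99  99  12  99  99  13  99  13  12  99  99  99]
 [ 99  99  99  99  13  99  99  13  99  13  99  99  99]
 [ 12  13  99  99  99  99  13  10  99  13  99  13  99]
 [ 13  99  99  99  99  99 -29 -44  12  99  99  13  99]
 [ 99  99  99  99 -43 -43 -25 -44  12  13  99  13  99]
 [ 99  99  13 -37 -42 -42 -38 -44  10  13  13  99  99]
 [ 99  99  99  11  13   8 -39   7  99  11  99  13  99]
 [ 13  99  13  11  13  12  99  13  13  12  99  13  99]
 [ 99  99  12  99  13  13  99  13  99  12  12  99  99]]
```

Request:
{"name": "jog_arm", "arguments": {"plan": "0 0 0 0 0 0; 0 0 0 0 0 0; 0 0 0 0 0 0", "claw": 0}}

```text
t: 29.75
position: [0.5263, -0.3205, 0.1867]
tcp_rot: [0.002, 0.343, 0.939, -0.001]
contact_force: [-0.3, -0.8, 0.6]
gripper_width: -0.0001
grasp_force: 0.0
```

Run:
```python
from h import *
p,R=now()
for n in("side","top"):
    a,d=ctrl.camera(n);W=cloud(d,n)*1000;L=R.inv().apply((W-p).reshape(-1,3)).reshape(W.shape)
    k=(abs(L[...,0])<30)&(abs(L[...,1])<30)&(L[...,2]>-60)&(L[...,2]<9)
    v,u=np.nonzero(k)
    print(n)
    for i,j in zip(v,u): print((i,j),W[i,j].round().astype(int).tolist(),L[i,j].round().astype(int).tolist(),a[i,j].tolist())if (i%2==0 and j%2==0) else 0
```

```text
side
(np.int64(82), np.int64(310)) [513, -317, 246] [12, -6, -60] [132, 129, 131]
(np.int64(84), np.int64(302)) [537, -307, 245] [0, 17, -58] [41, 54, 69]
(np.int64(84), np.int64(304)) [531, -311, 243] [3, 11, -56] [33, 35, 41]
(np.int64(84), np.int64(310)) [513, -319, 238] [11, -8, -51] [131, 131, 133]
(np.int64(86), np.int64(302)) [537, -306, 239] [1, 18, -52] [46, 62, 82]
(np.int64(86), np.int64(304)) [531, -309, 237] [4, 12, -50] [42, 45, 49]
(np.int64(86), np.int64(306)) [524, -307, 238] [10, 9, -52] [48, 50, 54]
(np.int64(86), np.int64(308)) [518, -308, 238] [14, 5, -51] [131, 130, 129]
(np.int64(86), np.int64(310)) [512, -324, 226] [8, -12, -40] [115, 123, 137]
(np.int64(88), np.int64(304)) [530, -306, 231] [6, 13, -44] [46, 56, 68]
(np.int64(88), np.int64(306)) [524, -303, 234] [12, 12, -47] [56, 56, 59]
(np.int64(88), np.int64(308)) [518, -307, 231] [15, 5, -45] [135, 133, 133]
(np.int64(88), np.int64(310)) [512, -310, 229] [17, -1, -43] [96, 132, 173]
(np.int64(90), np.int64(304)) [530, -323, 211] [-5, 0, -24] [43, 47, 51]
(np.int64(90), np.int64(306)) [524, -310, 222] [9, 
[... 4612 characters left out ...]
3, -39] [90, 93, 94]
(np.int64(226), np.int64(494)) [516, -316, 234] [10, -3, -47] [104, 105, 104]
(np.int64(226), np.int64(496)) [516, -317, 239] [10, -4, -52] [115, 117, 114]
(np.int64(226), np.int64(498)) [515, -317, 245] [11, -4, -58] [109, 110, 107]
(np.int64(228), np.int64(480)) [517, -316, 184] [10, -3, 3] [36, 36, 35]
(np.int64(228), np.int64(482)) [516, -316, 191] [10, -3, -4] [36, 35, 35]
(np.int64(228), np.int64(484)) [516, -320, 192] [8, -6, -5] [38, 38, 41]
(np.int64(228), np.int64(486)) [516, -323, 192] [6, -9, -5] [45, 83, 117]
(np.int64(228), np.int64(498)) [513, -325, 230] [7, -12, -43] [52, 93, 131]
(np.int64(228), np.int64(500)) [512, -328, 232] [6, -14, -46] [53, 90, 128]
```

Request:
{"name": "jog_arm", "arguments": {"plan": "0 0 0 0 0 0; 0 0 0 0 0 0; 0 0 0 0 0 0; 0 0 0 0 0 0; 0 0 0 0 0 0", "claw": 50}}

```text
t: 30.48
position: [0.5263, -0.3204, 0.1867]
tcp_rot: [0.002, 0.343, 0.939, -0.001]
contact_force: [0.5, 0.4, 0.5]
gripper_width: 0.05
grasp_force: 0.0
```

```bash
cat >> h.py <<'E'
def tips():
    p,R=now()
    for n in("side","top"):
        a,d=ctrl.camera(n);W=cloud(d,n)*1000;L=R.inv().apply((W-p).reshape(-1,3));q=a.reshape(-1,3).astype(int)
        amb=mask(a,8,20).reshape(-1)
        for s in(-1,1):
            k=(abs(L[:,0])<16)&(L[:,1]*s>16)&(L[:,1]*s<60)&(L[:,2]>-70)&(L[:,2]<12)&~amb
            Z=np.sort(L[k][:,2]);print(n,s,len(Z),Z[-12:].round())
E
python3 -c "
from h import *
tips();print(ctrl.get_obs()['contact_force'],ctrl.get_obs()['gripper_width'])"
```

```text
side -1 55 [-47. -46. -45. -44. -44. -42. -42. -42. -40. -39. -39. -39.]
side 1 52 [-48. -47. -46. -46. -45. -45. -45. -41. -39. -39. -35.   7.]
top -1 103 [-43. -43. -42. -42. -41. -41. -40. -40. -40. -39. -38. -38.]
top 1 69 [-45. -45. -44. -43. -41. -41. -41. -40. -39. -38. -37. -35.]
[ 0.36469609 -0.32598668 -0.0465842 ] 0.0500789600667963
```

Request:
{"name": "jog_arm", "arguments": {"plan": "0 0 6 0 0 0; 0 0 6 0 0 0; 0 0 6 0 0 0; 0 0 0 0 0 0"}}

```text
t: 31.08
position: [0.526, -0.3202, 0.1678]
tcp_rot: [0.001, 0.343, 0.939, -0.001]
contact_force: [-0.4, -1.2, 0.4]
gripper_width: 0.0499
grasp_force: 0.0
```

Request:
{"name": "jog_arm", "arguments": {"plan": "0 0 5 0 0 0; 0 0 5 0 0 0; 0 0 0 0 0 0; 0 0 0 0 0 0"}}

```text
t: 31.58
position: [0.5264, -0.3205, 0.1587]
tcp_rot: [0.002, 0.343, 0.939, -0.001]
contact_force: [-0.4, -0.6, 0.2]
gripper_width: 0.0501
grasp_force: 0.0
```

```bash
python3 -c "
from h import *
tips();print(now()[0],ctrl.get_obs()['contact_force'],ctrl.get_obs()['gripper_width'])"
```

```text
side -1 56 [-48. -47. -46. -46. -45. -45. -45. -44. -44. -39. -39. -39.]
side 1 54 [-50. -48. -47. -46. -45. -45. -44. -44. -44. -41. -36. -36.]
top -1 94 [-43. -43. -42. -42. -42. -42. -41. -40. -40. -39. -38. -37.]
top 1 61 [-46. -46. -46. -45. -45. -45. -43. -43. -43. -42. -40. -38.]
[ 526.43175966 -320.60081342  158.83995554] [-0.50501827  0.2262509   0.33434043] 0.05005164261530369
```

Request:
{"name": "jog_arm", "arguments": {"plan": "0 0 4 0 0 0; 0 0 0 0 0 0; 0 0 0 0 0 0; 0 0 0 0 0 0; 0 0 0 0 0 0; 0 0 0 0 0 0", "claw": 10, "squeeze": 25}}

```text
t: 32.42
position: [0.5262, -0.3204, 0.1543]
tcp_rot: [0.001, 0.343, 0.939, -0.001]
contact_force: [0.2, 0.1, -5.0]
gripper_width: 0.0205
grasp_force: 24.6
```

Run:
```python
from h import *
p,R=now();r=p-PV;a0=np.degrees(np.arctan2(r[1],r[0]));print(p,np.hypot(r[0],r[1]),a0)
arc(a0,78.5,28,50,110,p[2],r=126)
```

```text
[ 526.16505554 -320.35934723  154.3015416 ] 125.48286142604151 -50.88467094913443
-2.0 10.0 -0.0 -0.001 0.003 -0.039; -1.1 10.1 0.0 0.000 0.000 -0.037; -0.6 10.1 0.0 0.000 0.000 -0.037; -0.2 10.2 0.0 0.000 0.000 -0.037; 0.2 10.2 0.0 0.000 0.000 -0.037; 0.7 10.1 0.0 0.000 0.000 -0.037; 1.1 10.1 0.0 0.000 0.000 -0.037; 1.5 10.0 0.0 0.000 0.000 -0.037; 2.0 10.0 0.0 0.000 0.000 -0.037; 2.4 9.9 0.0 0.000 0.000 -0.037; 2.8 9.8 0.0 0.000 0.000 -0.037; 3.3 9.6 0.0 0.000 0.000 -0.037; 3.7 9.5 0.0 0.000 0.000 -0.037; 4.1 9.3 0.0 0.000 0.000 -0.037; 4.5 9.1 0.0 0.000 0.000 -0.037; 4.9 8.9 0.0 0.000 0.000 -0.037; 5.2 8.7 0.0 0.000 0.000 -0.037; 5.6 8.5 0.0 0.000 0.000 -0.037; 6.0 8.2 0.0 0.000 0.000 -0.037; 6.3 7.9 0.0 0.000 0.000 -0.037; 6.7 7.7 0.0 0.000 0.000 -0.037; 7.0 7.4 0.0 0.000 0.000 -0.037; 7.3 7.1 0.0 0.000 0.000 -0.037; 7.6 6.7 0.0 0.000 0.000 -0.037; 7.9 6.4 0.0 0.000 0.000 -0.037; 8.2 6.1 0.0 0.000 0.000 -0.037; 8.4 5.7 0.0 0.000 0.000 -0.037; 8.6 5.3 0.0 0.000 0.000 -0.037
```

Request:
{"name": "jog_arm", "arguments": {"plan": "-1 5 0 0 0 -0.02; -0.9 7 0 0 0 -0.025; -0.8 8.2 0 0 0 -0.03; -0.6 10.1 0 0 0 -0.037; -0.2 10.2 0 0 0 -0.037; 0.2 10.2 0 0 0 -0.037; 0.7 10.1 0 0 0 -0.037; 1.1 10.1 0 0 0 -0.037; 1.5 10 0 0 0 -0.037; 2 10 0 0 0 -0.037"}}

```text
t: 33.67
position: [0.573, -0.2426, 0.1547]
tcp_rot: [0.003, 0.18, 0.984, -0.001]
contact_force: [3.2, -3.6, -9.3]
gripper_width: 0.0212
grasp_force: 25.1
```

Run:
```python
from h import *
p,R=now();r=p-PV;a0=np.degrees(np.arctan2(r[1],r[0]));y=R.apply([0,1,0]);ps=np.degrees(np.arctan2(y[1],y[0]));print(p,np.hypot(r[0],r[1]),a0,ps,ctrl.get_obs()['contact_force'],ctrl.get_obs()['qpos'].round(2))
arc(a0,78.5,20,ps,110,p[2],r=126)
```

```text
[ 573.01019033 -242.56920853  154.73399271] 127.52067279680018 -8.827440420951556 69.2307200898817 [ 3.15672342 -3.5546137  -9.32060249] [ 0.28  0.53  0.13  1.58 -0.08  1.03  1.64]
3.8 9.0 -0.0 -0.002 0.006 -0.036; 2.7 9.2 0.0 0.000 0.000 -0.036; 3.1 9.1 0.0 0.000 0.000 -0.036; 3.5 9.0 0.0 0.000 0.000 -0.036; 3.8 8.8 0.0 0.000 0.000 -0.036; 4.2 8.6 0.0 0.000 0.000 -0.036; 4.5 8.5 0.0 0.000 0.000 -0.036; 4.9 8.3 0.0 0.000 0.000 -0.036; 5.2 8.1 0.0 0.000 0.000 -0.036; 5.5 7.9 0.0 0.000 0.000 -0.036; 5.8 7.6 0.0 0.000 0.000 -0.036; 6.1 7.4 0.0 0.000 0.000 -0.036; 6.4 7.1 0.0 0.000 0.000 -0.036; 6.7 6.9 0.0 0.000 0.000 -0.036; 7.0 6.6 0.0 0.000 0.000 -0.036; 7.2 6.3 0.0 0.000 0.000 -0.036; 7.5 6.0 0.0 0.000 0.000 -0.036; 7.7 5.7 0.0 0.000 0.000 -0.036; 8.0 5.4 0.0 0.000 0.000 -0.036; 8.2 5.0 0.0 0.000 0.000 -0.036
```

Request:
{"name": "jog_arm", "arguments": {"plan": "3.4 9 0 0 0.006 -0.036; 2.7 9.2 0 0 0 -0.036; 3.1 9.1 0 0 0 -0.036; 3.5 9 0 0 0 -0.036; 3.8 8.8 0 0 0 -0.036; 4.2 8.6 0 0 0 -0.036; 4.5 8.5 0 0 0 -0.036; 4.9 8.3 0 0 0 -0.036; 5.2 8.1 0 0 0 -0.036; 5.5 7.9 0 0 0 -0.036"}}

```text
t: 34.92
position: [0.549, -0.1513, 0.1548]
tcp_rot: [-0.001, 0.002, 1.0, -0.001]
contact_force: [1.9, -3.7, 0.5]
gripper_width: 0.0209
grasp_force: 25.8
```

Run:
```python
from h import *
p,R=now();r=p-PV;a0=np.degrees(np.arctan2(r[1],r[0]));y=R.apply([0,1,0]);ps=np.degrees(np.arctan2(y[1],y[0]));print(p,np.hypot(r[0],r[1]),a0,ps,ctrl.get_obs()['contact_force'],ctrl.get_obs()['qpos'].round(2))
arc(a0,78,11,ps,110,p[2],r=126.5)
```

```text
[ 549.03481589 -151.30114842  154.8490473 ] 124.70697242644482 35.09533211862386 89.79867052257816 [ 1.92272413 -3.73684826  0.45188748] [ 0.2   0.46  0.03  1.72 -0.02  0.97  1.81]
3.7 7.9 0.0 -0.001 -0.003 -0.032; 5.5 6.7 0.0 0.000 0.000 -0.032; 5.7 6.5 0.0 0.000 0.000 -0.032; 5.9 6.3 0.0 0.000 0.000 -0.032; 6.1 6.0 0.0 0.000 0.000 -0.032; 6.4 5.8 0.0 0.000 0.000 -0.032; 6.6 5.6 0.0 0.000 0.000 -0.032; 6.8 5.3 0.0 0.000 0.000 -0.032; 6.9 5.1 0.0 0.000 0.000 -0.032; 7.1 4.8 0.0 0.000 0.000 -0.032; 7.3 4.6 0.0 0.000 0.000 -0.032
```

Request:
{"name": "jog_arm", "arguments": {"plan": "4.2 7.5 0 0 0 -0.032; 5.5 6.7 0 0 0 -0.032; 5.7 6.5 0 0 0 -0.032; 5.9 6.3 0 0 0 -0.032; 6.1 6 0 0 0 -0.032; 6.4 5.8 0 0 0 -0.032; 6.6 5.6 0 0 0 -0.032; 6.8 5.3 0 0 0 -0.032; 6.9 5.1 0 0 0 -0.032; 6 4 0 0 0 -0.025"}}

```text
t: 36.17
position: [0.4824, -0.102, 0.1547]
tcp_rot: [-0.002, -0.154, 0.988, -0.0]
contact_force: [2.0, -1.3, 5.1]
gripper_width: 0.0211
grasp_force: 26.3
```

Run:
```python
from h import *
p,R=now();r=p-PV;a0=np.degrees(np.arctan2(r[1],r[0]));y=R.apply([0,1,0]);ps=np.degrees(np.arctan2(y[1],y[0]));print(p,np.hypot(r[0],r[1]),a0,ps,ctrl.get_obs()['contact_force'])
print('tangent in tool',R.inv().apply([-np.sin(np.radians(77)),np.cos(np.radians(77)),0]))
```

```text
[ 482.35287349 -102.03208091  154.71760377] 126.0280251109745 73.70899829114789 107.71100536206214 [ 2.0130272  -1.34772398  5.11788394]
tangent in tool [0.85974998 0.51070806 0.00269295]
```

Request:
{"name": "jog_arm", "arguments": {"plan": "3.4 2 0 0 0 0; 2.6 1.5 0 0 0 0; 1.7 1 0 0 0 0; 0 0 0 0 0 0; 0 0 0 0 0 0"}}

```text
t: 36.8
position: [0.4757, -0.1007, 0.1548]
tcp_rot: [-0.0, -0.153, 0.988, -0.001]
contact_force: [6.1, -1.7, 1.8]
gripper_width: 0.021
grasp_force: 25.9
```

Request:
{"name": "jog_arm", "arguments": {"plan": "1.3 0.7 0 0 0 0; 1.3 0.7 0 0 0 0; 0 0 0 0 0 0; 0 0 0 0 0 0"}}

```text
t: 37.3
position: [0.4758, -0.1007, 0.1548]
tcp_rot: [0.002, -0.153, 0.988, -0.001]
contact_force: [15.3, -3.7, -7.5]
gripper_width: 0.0206
grasp_force: 25.3
```

Request:
{"name": "jog_arm", "arguments": {"plan": "0 0 0 0 0 0; 0 0 0 0 0 0; 0 0 0 0 0 0; 0 0 0 0 0 0", "claw": 60}}

```text
t: 37.8
position: [0.4708, -0.0996, 0.1546]
tcp_rot: [-0.002, -0.153, 0.988, -0.0]
contact_force: [0.3, -0.1, -0.2]
gripper_width: 0.0598
grasp_force: 0.0
```

Request:
{"name": "jog_arm", "arguments": {"plan": "0 0 -10 0 0 0; 0 0 -20 0 0 0; 0 0 -30 0 0 0; 0 0 -30 0 0 0; 0 0 -30 0 0 0; 0 0 -20 0 0 0; 0 0 0 0 0 0; 0 0 0 0 0 0"}}

```text
t: 38.8
position: [0.4712, -0.0996, 0.2942]
tcp_rot: [-0.002, -0.153, 0.988, -0.0]
contact_force: [-0.3, 0.1, -0.4]
gripper_width: 0.0599
grasp_force: 0.0
```

Run:
```python
from h import *
for n in("top","side"):
    pp,d=ctrl.camera(n);W=cloud(d,n)*1000
    X=W[mask(pp,8,20,s=90)];X=X[(X[:,2]>150)&(X[:,2]<180)&(X[:,0]>300)];X=X[np.hypot(X[:,0]-474,X[:,1]+99.5)<140]
    if len(X)>10:print(n,'cover',len(X),cv2.minEnclosingCircle(X[:,:2].astype(np.float32)),np.median(X,0))
    k=(pp.max(2)<60)&(abs(W[...,2]-205)<6)&(np.hypot(W[...,0]-474,W[...,1]+99.5)<25);print('knob',k.sum(),np.median(W[k],0) if k.any() else '')
    for nm,h,c in(("blue",(105,130),(446,375)),("yellow",(22,35),(487,150))):
        X=W[mask(pp,*h)];X=X[(abs(X[:,0]-c[0])<60)&(abs(X[:,1]-c[1])<90)&(X[:,2]>66)]
        if len(X)>5:print(n,nm,len(X),cv2.boxPoints(cv2.minAreaRect(X[:,:2].astype(np.float32))).round().tolist())
```

```text
top cover 6523 ((475.31768798828125, -101.38800811767578), 103.87741088867188) [475.6892428  -83.58486598 168.63341378]
knob 37 [480.01481813 -95.43217379 207.72894809]
top blue 432 [[407.0, 318.0], [470.0, 311.0], [483.0, 427.0], [420.0, 434.0]]
top yellow 383 [[456.0, 208.0], [457.0, 94.0], [519.0, 94.0], [519.0, 208.0]]
side cover 2504 ((474.198974609375, -100.0012435913086), 106.12073516845703) [478.52093427 -87.47398595 169.68649571]
knob 28 [474.72281277 -93.0041893  206.43889282]
side blue 418 [[405.0, 318.0], [468.0, 311.0], [481.0, 429.0], [418.0, 436.0]]
side yellow 349 [[454.0, 213.0], [457.0, 92.0], [519.0, 93.0], [516.0, 215.0]]
```

```bash
python3 -c "
from bench import ctrl
print(ctrl.close_job())"
```

```text
the job is handed in; nothing more can be done
None
```

I handed the job in at about 39 s: all six nuts are in the bowl, the empty blue cup stands upright at its starting place, and the amber cover is shut against its stop. The yellow cup did not move; I never went near the hammer or bracket but did not re-measure them.

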